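# Sort the bench leftovers: hand tools and metal offcuts

### The job

Sort the four things lying in front of the two bins: put the hand tools (red-handled pliers, small nippers) into the bin that already holds the tweezers, and the metal offcuts (open channel, square tube) into the bin that already holds a piece of channel. Everything should end lying inside its bin, with no tool propped up on the rim. Leave the square and the round steel block and the knurled cap where they are.

Things in the scene. Friction and masses are not known exactly. Their poses are not given: they have to be found in the camera images.
- tool_bin: one of two identical square open-topped bins of grey-painted sheet steel, fixed to the bench, 160 x 160 mm outside, 154 x 154 mm inside, 50 mm high, floor and walls 3 mm thick. Origin: centre of its underside, on the bench top; x and y lie along its walls, z up; x points roughly away from the robot (within 0.15 rad). Which bin stands at the left and which at the right changes. This is the one with the tweezers in it.
- offcut_bin: one of two identical square open-topped bins of grey-painted sheet steel, fixed to the bench, 160 x 160 mm outside, 154 x 154 mm inside, 50 mm high, floor and walls 3 mm thick. Origin: centre of its underside, on the bench top; x and y lie along its walls, z up; x points roughly away from the robot (within 0.15 rad). Which bin stands at the left and which at the right changes. This is the one with the spare piece of channel in it.
- red_pliers_mid (a point): pliers with red handles, 126 x 29 x 10 mm, lying flat on the bench (on its right part a 1.6 mm metal plate is let into the top, and things on it stand that much higher); point at the centre, half-way up (5 mm over the bench); its x runs along the 126 mm length (within about 0.3 rad of the world x at the start), its z up. Can be gripped across the handles at its centre. Weighs about 80 g.
- nippers_mid (a point): small dark nippers, 85 x 24 x 12 mm, lying flat on the bench; point at the centre, half-way up (6 mm); its y runs along the 85 mm length (at the start within about 0.3 rad of the world x), x across the 24 mm width, z up. Weighs about 70 g.
- channel_mid (a point): short piece of bright steel channel, U section with the open side up, 60 mm long, 31 mm wide, 12 mm high; point at the centre, half-way up (6 mm); its y runs along the 60 mm length (at the start within about 0.3 rad of the world x), x across the 31 mm width, z up. Weighs about 50 g.
- tube_mid (a point): sawn-off piece of plain steel square tube, 55 mm long, 20 x 20 mm, open at both ends; point at the centre, half-way up (10 mm); its x runs along the 55 mm length (within about 0.3 rad of the world x at the start), z up. Weighs about 45 g.
- tweezers_mid (a point): steel tweezers, 116 x 15 x 6 mm, lying in the tool bin along its left wall (the wall at +y), about 55 mm left of the bin's centre; point at the centre, half-way up; its y runs along the length. Stays where it is in the bin and marks the tool bin.
- sample_channel_mid (a point): second piece of the same steel channel, 60 x 31 x 12 mm, lying in the offcut bin along its left wall (the wall at +y), about 45 mm left of the bin's centre; point at the centre, half-way up; its y runs along the length. Stays where it is in the bin and marks the offcut bin.
- bench_block: bystander: square dark steel block, 62 x 62 x 22 mm, right of the bins; origin at the centre of its underside. Not to be moved.
- lever_press: obstacle, fixed to the bench: tall lever press right of the work, foot 213 x 166 mm, 437 mm high with its ball lever; origin at the centre of its underside. An arm coming from the far right must go round its front (drawn in towards the base) or over it. Left of its front corner a brass torch lies on a small stand, up to about 120 mm high, its nozzle pointing at the work but ending nearer the robot than the middle of the rightmost thing to sort.
- round_stake: bystander: round dark steel block, 64 mm across and 17 mm high, right of the work; origin at the centre of its underside. Not to be moved.
- collet_cap: bystander: knurled black cap, 22 mm across and 18 mm high, right of the things to sort; origin at the centre of its underside. Not to be moved.

How it is judged:
By the outcome, as a careful person would: the job done as asked, in the order asked, and still so for the second after the job is handed in, with the robot touching nothing.
It also fails if it takes over 67 s, if anything falls off the work surface, if the arm or the gripper's body presses on something with over 40 N, if the wrist force passes 120 N, or if a joint passes its speed limit or range.

### The arm

A 7-joint arm with a two-finger parallel gripper is mounted at the origin on a cart in front of the work surface, level with it; the furniture and walls round the work are solid. World frame = base frame: x ahead of the robot, y to its left, z up, the work surface at z = 0. Lengths are in m, angles in rad, forces in N, time in s.
With the tool pointing down it reaches from about 0.4 to 0.85 m from the base axis. Payload 10.4 kg.
Tool frame: the origin (TCP) lies on the centre line of the jaws, within the pads' length; the fingertips stand 17 mm ahead of it and the grasp point (between the pads) lies 2 mm behind it (manip.tcp_to_tips is the distance from the TCP to the fingertips, in m); z points along the fingers, x is the direction in which the jaws open and shut, and the axes are right-handed (so a half turn about z gives the same grasp; the last joint's range is limited). The gripper opens to 85 mm and grips with 20 to 120 N. Pads are 22 mm wide; open, the fingers measure 114 mm over their backs; the gripper's body (76 mm by 85 mm) begins 54 mm behind the grasp point. The pads swing forward as they close: fully open they stand 13 mm farther back than shut.
Start: joints at [1.187, 0.332, -0.065, 1.46, 0.022, 1.35, -0.088], TCP at [0.221, -0.585, 0.248] pointing down, gripper open.
Joint ranges: [-2.6, 2.6], [-0.5, 2.12], [-1.47, 1.34], [0.16, 2.42], [-1.27, 4.41], [0.06, 2.06], [-2.6, 2.6]. Speed limits (rad/s): [2.22, 2.22, 2.79, 2.79, 3.14, 3.14, 3.14].

### API

Orientations are given as a unit quaternion [x, y, z, w].
In Python, from workcell import manip gives the robot as it stands.
- The arm moves only by the shell command python3 -m pendant 'ROWS' [FORCE]. ROWS is JSON, a list of rows, each a list of 3 entries, a list of its own where there are three numbers: the shift along the world's x, y, z in cm, then the turn, a rotation vector about the world's x, y, z in degrees, then the closure in counts, from 0 (fully open) to 255 (shut). A call has 1 to 12 rows; each row shifts and turns the pose as measured when the row begins; what a row does not reach is not made up. A row lasts 1/8 s, in which the tool goes at most 62.5 mm and 10.7 degrees, less where a joint would pass 70% of its speed; a pose out of reach is approached as far as the arm can. A call is refused whole if a number of a shift passes 6.25 or a number of a turn 10.7, either way. A call with a gripper value outside its range is refused whole. The fingers move at their own pace and stop on an object; FORCE is the grip in N (left out, the last holds). Time passes only in rows, so rows that do not move let the fingers close. It gives the time, the measured TCP pose, the force and the opening at its end, in the units of the state.
- manip.get_obs(): the state, without advancing time (a new reading comes with each control period).
- manip.camera(name): name is "scene" or "side" or "wrist"; returns a dict with "pixels" (420x560x3 uint8, red, green, blue), "range_z" (420x560 float32, m along the optical axis (not along the pixel's ray), 0 where there is no reading), "K" (3x3 intrinsics, pixels), "dist" ([k1, k2, p1, p2, k3] as OpenCV has them; the pictures are not rectified), "origin" and "rotation" of the camera in the world; the wrist camera has in their place "hand_eye" (4x4, takes a point from camera to tool coordinates, whose origin is the TCP and whose axes are the tool frame's). Camera axes: x right, y down, z forward; pixel columns grow to the right and rows downward; lengths in m; the calibration is good to about 2 mm. A picture is of the moment at which its call begins: read the wrist's pose just before it.
- manip.hand_in(): hands the job in, once; it reports no verdict.
The state is a dict: "clock": time; "joint_pos": joint angles; "joint_velocities": joint speeds; "tau": joint torques, N m; "position": TCP position; "ee_rot": TCP orientation; "ft_force": force on the tool from outside, world axes, zero at the start; "torque": the same for the moment, N m; "grip_width": opening from 0.0 (shut) to 1.0 (fully open).
Only numpy, scipy, OpenCV 4.12 (cv2) and the standard library are available. Lean on these libraries where they do the work, as an engineer would, in place of code of your own. Each camera call takes 0.05 s, during which the arm holds its last target.

## Working session

There is one attempt and no reset: what is moved stays moved. The work goes in short steps, Python scripts to look and compute and a shell command to move; the robot and the scene stay as the last step left them, time stands still between calls to the robot, and variables do not carry over. Pictures are saved under pics/ and viewed, and the job is handed in when it is done.

```bash
mkdir -p pics; ls
python3 - <<'E'
from workcell import manip
import cv2
o=manip.get_obs(); print(o)
print(manip.tcp_to_tips)
for n in("scene","side","wrist"):
    c=manip.camera(n); cv2.imwrite(f"pics/{n}0.png",c["pixels"][:,:,::-1]); print(n,c["K"],c["dist"],c.get("origin"),c.get("rotation"),c.get("hand_eye"))
E
```

```text
pics
{'clock': 0.0, 'joint_pos': array([ 1.18740175,  0.33290446, -0.06474694,  1.46095061,  0.0216076 ,
        1.3498718 , -0.08849496]), 'joint_velocities': array([ 0.00172269, -0.00150868, -0.00094667, -0.0015288 ,  0.0005485 ,
        0.00062872, -0.00095807]), 'tau': array([ 2.15254613e-05, -6.25452161e+01,  4.93109180e-02, -3.91597617e+01,
        1.63002260e-02,  9.74677212e-03,  4.34420917e-05]), 'position': array([ 0.22053359, -0.58442738,  0.24749123]), 'ee_rot': array([ 8.22521940e-01, -5.68732926e-01, -6.07259300e-04, -3.85035121e-04]), 'ft_force': array([ 0.28755918,  0.97448709, -0.37739836]), 'torque': array([0.02892554, 0.02926756, 0.00143174]), 'grip_width': 0.9978384605773772}
0.017
scene [[420.90214195   0.         277.34695184]
 [  0.         420.90214195 206.09795763]
 [  0.           0.           1.        ]] [0.03990842 0.         0.         0.         0.        ] [0.0812302  0.4070196  0.75180403] [-0.41609375  0.84866792 -0.29699903  0.13572147] None
side [[541.93685633   0.         275.51833251]
 [  0.         541.93685633 202.27713409]
 [  0.           0.           1.        ]] [-0.04190261  0.          0.          0.          0.        ] [ 0.52819368 -0.56848101  1.22898865] [ 0.97243994  0.00372414 -0.00720658 -0.23301235] None
wrist [[325.96232347   0.         281.29969976]
 [  0.         325.96232347 214.71385601]
 [  0.           0.           1.        ]] [0.01122576 0.         0.         0.         0.        ] None None [[ 9.99999697e-01  3.26202631e-04 -7.07223561e-04 -7.13586959e-04]
 [-1.15517026e-04  9.60139852e-01  2.79520037e-01 -7.06171470e-02]
 [ 7.70213696e-04 -2.79519870e-01  9.60139599e-01 -1.25849787e-01]
 [ 0.00000000e+00  0.00000000e+00  0.00000000e+00  1.00000000e+00]]
```

View pics/scene0.png

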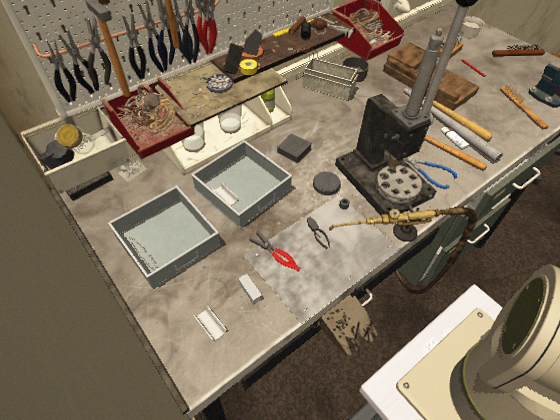

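View pics/side0.png

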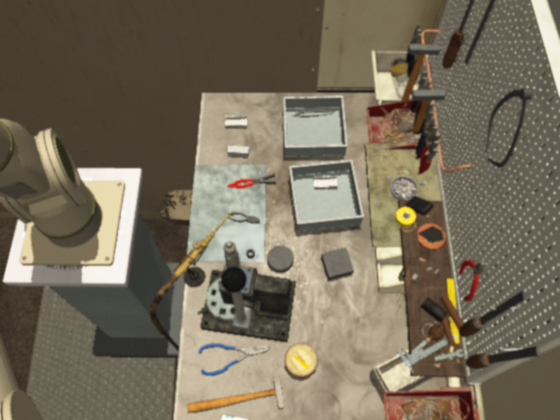

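View pics/wrist0.png

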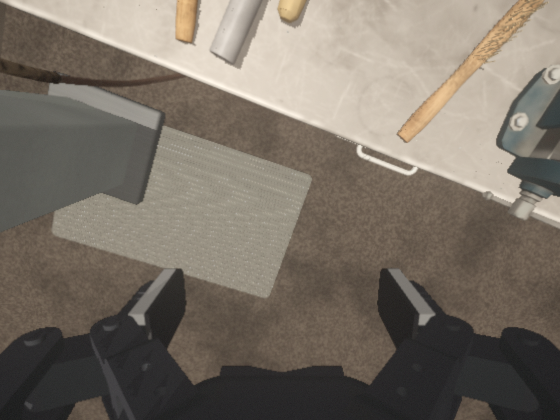

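The left bin, at (165,235) in the scene view, holds the tweezers. The right bin, at (243,183), holds the channel. In front of them from left to right are the channel (210,322), tube (250,288), pliers (275,250) and nippers (318,232), with the cap at (344,203). Next I'll measure them.

```bash
cat > h.py <<'E'
import numpy as np, cv2
from scipy.spatial.transform import Rotation as R
from workcell import manip
def cloud(name):
    if name=="wrist": o=manip.get_obs()
    c=manip.camera(name)
    h,w=c["range_z"].shape
    u,v=np.meshgrid(np.arange(w),np.arange(h))
    p=cv2.undistortPoints(np.stack([u,v],-1).reshape(-1,1,2).astype(np.float64),c["K"],np.array(c["dist"])).reshape(h,w,2)
    z=c["range_z"]; P=np.dstack([p[...,0]*z,p[...,1]*z,z])
    if name=="wrist":
        T=c["hand_eye"]; P=P@T[:3,:3].T+T[:3,3]
        P=P@R.from_quat(o["ee_rot"]).as_matrix().T+o["position"]
    else:
        P=P@R.from_quat(c["rotation"]).as_matrix().T+c["origin"]
    P[z==0]=np.nan
    return c,P
def ortho(P,img,x0,x1,y0,y1,s=1000,fn=None,zmax=0.2):
    # top view: x up, y left ; 
    H=int((x1-x0)*s);W=int((y1-y0)*s)
    out=np.zeros((H,W,3),np.uint8); Z=np.full((H,W),np.nan)
    m=np.isfinite(P[...,2])&(P[...,2]<zmax)&(P[...,0]>x0)&(P[...,0]<x1)&(P[...,1]>y0)&(P[...,1]<y1)
    q=P[m];cq=img[m]; o=np.argsort(q[:,2]); q=q[o];cq=cq[o]
    r=((x1-q[:,0])*s).astype(int).clip(0,H-1); k=((y1-q[:,1])*s).astype(int).clip(0,W-1)
    out[r,k]=cq; Z[r,k]=q[:,2]
    if fn: cv2.imwrite(fn,cv2.dilate(out,np.ones((2,2)))[:,:,::-1])
    return out,Z
E
python3 - <<'E'
from h import *
for n in("scene","side"):
    c,P=cloud(n)
    ortho(P,c["pixels"],0.28,0.85,-0.35,0.40,1000,f"pics/o_{n}.png")
    # big crop
    px={"scene":[(210,322),(250,288),(280,255),(318,232),(344,203),(233,320),(165,235),(243,185)],"side":[(236,122),(238,151),(250,182),(244,217),(250,254),(220,240),(315,130),(325,210)]}[n]
    for u,v in px: print(n,u,v,np.round(P[v,u],4))
    if n=="scene": crop=c["pixels"][180:350,180:370]
    else: crop=c["pixels"][85:275,185:375]
    cv2.imwrite(f"pics/c_{n}.png",cv2.resize(crop,None,fx=3,fy=3,interpolation=cv2.INTER_CUBIC)[:,:,::-1])
E
```

```text
scene 210 322 [0.3977 0.3014 0.0012]
scene 250 288 [0.4021 0.2065 0.0162]
scene 280 255 [ 4.325e-01  1.086e-01 -1.000e-04]
scene 318 232 [ 0.4287  0.0062 -0.0019]
scene 344 203 [ 0.4495 -0.0902  0.0052]
scene 233 320 [ 0.3763  0.265  -0.0024]
scene 165 235 [ 0.6223  0.2723 -0.0012]
scene 243 185 [0.635  0.0596 0.002 ]
side 236 122 [0.3954 0.3005 0.0052]
side 238 151 [0.4067 0.1956 0.0225]
side 250 182 [0.44   0.112  0.0055]
side 244 217 [ 0.4274  0.0164 -0.004 ]
side 250 254 [ 0.4462 -0.0861  0.0031]
side 220 240 [ 0.3716 -0.0507  0.0054]
side 315 130 [0.6116 0.2746 0.005 ]
side 325 210 [0.6312 0.0326 0.0049]
```

View pics/o_side.png

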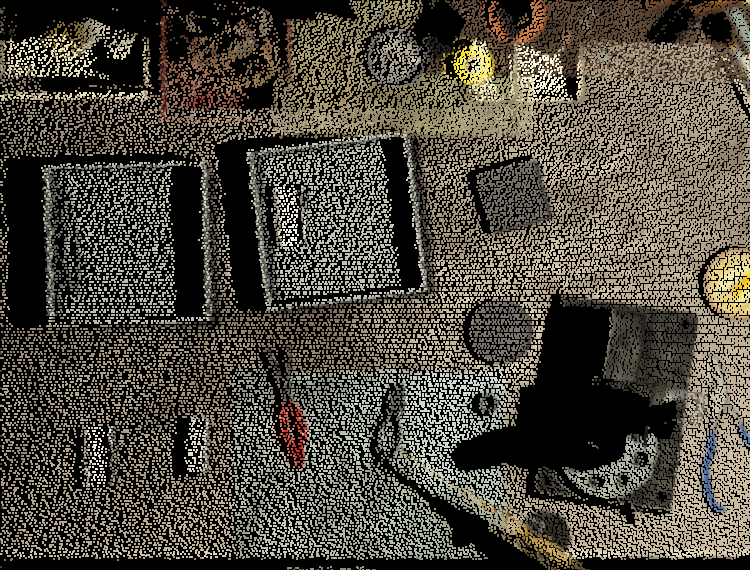

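View pics/o_scene.png

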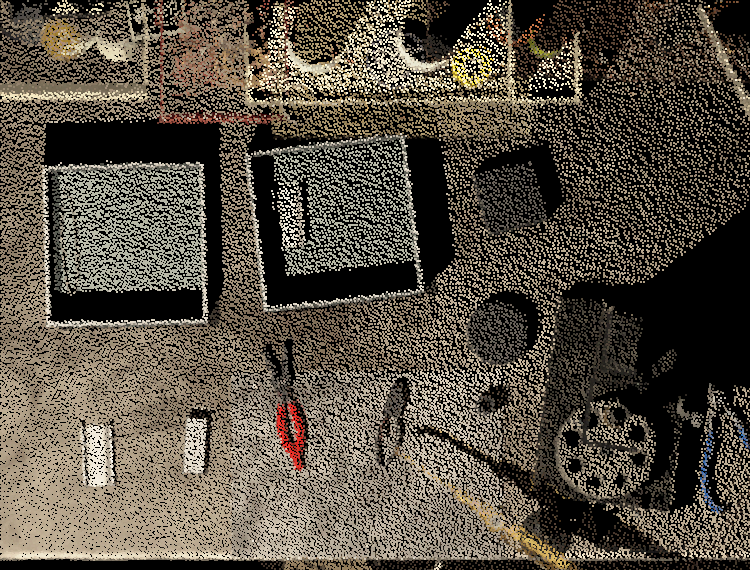

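View pics/c_scene.png

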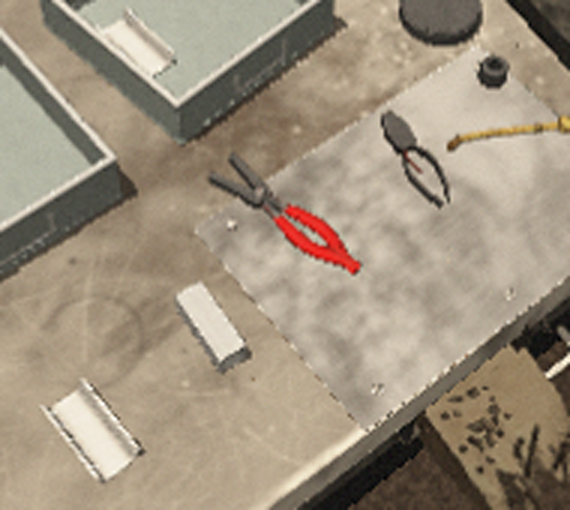

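View pics/c_side.png

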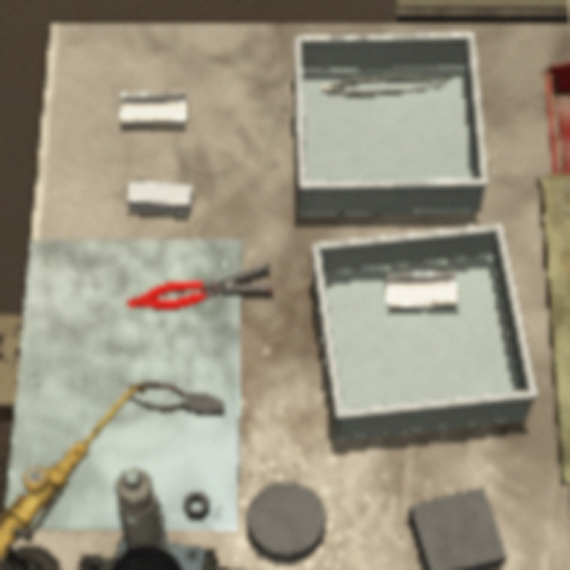

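Run:
```python
from h import *
A=[]
for n in("scene","side"):
    c,P=cloud(n); q=P.reshape(-1,3); q=q[np.isfinite(q).all(1)]
    m=(q[:,0]>0.15)&(q[:,0]<.7)&(q[:,1]<0.02)&(q[:,1]>-.5)&(q[:,2]>.05)
    A.append(q[m])
q=np.vstack(A)
for lo,hi in[(.05,.08),(.08,.1),(.1,.13),(.13,.2),(.2,.25),(.25,.3),(.3,.35),(.35,.4),(.4,.5),(.5,.9)]:
    k=q[(q[:,2]>=lo)&(q[:,2]<hi)]
    if len(k): print(lo,len(k),"min",k.min(0).round(3),"max",k.max(0).round(3), "minx pts",k[np.argsort(k[:,0])[:2]].round(3).tolist(),"maxy",k[np.argsort(-k[:,1])[:2]].round(3).tolist())
t=q[(q[:,2]<.13)&(q[:,1]>-.17)&(q[:,0]<.42)]
for y in np.arange(-.16,.02,.02):
    k=t[abs(t[:,1]-y)<.01]
    if len(k): print("torch y",round(y,3),k.min(0).round(3),k.max(0).round(3),len(k))
```

```text
0.05 1943 min [ 0.228 -0.254  0.05 ] max [0.7   0.018 0.08 ] minx pts [[0.228, -0.239, 0.054], [0.229, -0.245, 0.051]] maxy [[0.557, 0.018, 0.05], [0.555, 0.013, 0.05]]
0.08 1084 min [ 0.238 -0.246  0.08 ] max [ 0.542 -0.084  0.1  ] minx pts [[0.238, -0.233, 0.081], [0.238, -0.235, 0.08]] maxy [[0.327, -0.084, 0.088], [0.329, -0.085, 0.085]]
0.1 512 min [ 0.399 -0.247  0.1  ] max [ 0.543 -0.183  0.13 ] minx pts [[0.399, -0.237, 0.127], [0.4, -0.237, 0.121]] maxy [[0.413, -0.183, 0.129], [0.415, -0.183, 0.127]]
0.13 3532 min [ 0.397 -0.305  0.13 ] max [ 0.543 -0.167  0.2  ] minx pts [[0.397, -0.232, 0.137], [0.397, -0.234, 0.183]] maxy [[0.43, -0.167, 0.175], [0.429, -0.169, 0.177]]
0.2 1349 min [ 0.401 -0.299  0.2  ] max [ 0.473 -0.181  0.25 ] minx pts [[0.401, -0.24, 0.201], [0.401, -0.243, 0.203]] maxy [[0.412, -0.181, 0.201], [0.415, -0.182, 0.201]]
0.25 660 min [ 0.421 -0.299  0.25 ] max [ 0.455 -0.202  0.3  ] minx pts [[0.421, -0.213, 0.268], [0.421, -0.213, 0.254]] maxy [[0.438, -0.202, 0.286], [0.433, -0.203, 0.269]]
0.3 887 min [ 0.421 -0.3    0.3  ] max [ 0.456 -0.202  0.35 
[... 501 characters left out ...]
0.233 -0.422  0.622] minx pts [[0.192, -0.422, 0.597], [0.193, -0.423, 0.599]] maxy [[0.192, -0.422, 0.597], [0.193, -0.423, 0.599]]
torch y -0.16 [ 0.276 -0.17   0.05 ] [ 0.381 -0.15   0.091] 212
torch y -0.14 [ 0.279 -0.15   0.051] [ 0.331 -0.13   0.086] 314
torch y -0.12 [ 0.292 -0.13   0.061] [ 0.341 -0.11   0.085] 273
torch y -0.1 [ 0.305 -0.11   0.058] [ 0.35  -0.09   0.098] 292
torch y -0.08 [ 0.32  -0.09   0.058] [ 0.358 -0.07   0.092] 200
torch y -0.06 [ 0.342 -0.07   0.057] [ 0.368 -0.05   0.073] 107
torch y -0.04 [ 0.36  -0.05   0.055] [ 0.379 -0.031  0.064] 54
torch y -0.02 [ 0.373 -0.03   0.051] [ 0.394 -0.01   0.067] 54
torch y -0.0 [ 0.389 -0.01   0.05 ] [0.403 0.003 0.062] 29
```

Everything measured agrees with the given sizes:

| Thing | x (m) | y (m) | Yaw (rad) |
|---|---|---|---|
| channel | 0.395 | 0.303 | not measured yet |
| tube | 0.407 | 0.203 | not measured yet |
| pliers | 0.444 | 0.111 | +0.15 |
| nippers | 0.428 | 0.005 | −0.19 |
| tool bin | 0.606 | 0.274 | 0.02 |
| offcut bin | 0.627 | 0.065 | 0.11 |

The press column stays beyond a radius of 0.43 m, so I'll draw the arm in and go round the front.

```bash
python3 -m pendant '[[[-2,5.5,1],[0,0,0],0],[[-2,5.5,1],[0,0,0],0],[[-2,5.5,1],[0,0,0],0],[[-2,5.5,1],[0,0,0],0]]' 30
```

```text
clock: 0.85
position: [0.1392, -0.3603, 0.2847]
ee_rot: [0.822, -0.569, -0.002, -0.002]
ft_force: [0.5, 1.0, 0.6]
grip_width: 1.001
```

```bash
python3 -m pendant '[[[4,5,1],[0,0,-3],0],[[5,5,1],[0,0,-3],0],[[4,6,0],[0,0,-3],0],[[3,6,0],[0,0,-3],0]]'
```

```text
clock: 1.35
position: [0.2829, -0.1578, 0.305]
ee_rot: [0.754, -0.657, 0.001, -0.0]
ft_force: [1.4, 0.4, 0.3]
grip_width: 0.999
```

```bash
python3 -m pendant '[[[3,5.5,0],[0,0,0],0],[[3,6,0],[0,0,0],0],[[3,6,0],[0,0,0],0],[[3,6,0],[0,0,0],0],[[3,3,-2],[0,0,0],0],[[0,0,0],[0,0,0],0]]'
python3 - <<'E'
from h import *
c,P=cloud("wrist"); cv2.imwrite("pics/w1.png",c["pixels"][:,:,::-1])
o=manip.get_obs();x=R.from_quat(o["ee_rot"]).as_matrix();print(o["position"],np.degrees(np.arctan2(x[1,0],x[0,0])))
ortho(P,c["pixels"],.33,.55,-.1,.35,1600,"pics/ow1.png")
E
```

```text
clock: 2.1
position: [0.4262, 0.1022, 0.2858]
ee_rot: [0.757, -0.654, 0.004, -0.001]
ft_force: [-0.2, -1.8, 0.2]
grip_width: 1.0
[0.42602413 0.10046459 0.28634791] -81.80177429930447
```

View pics/w1.png

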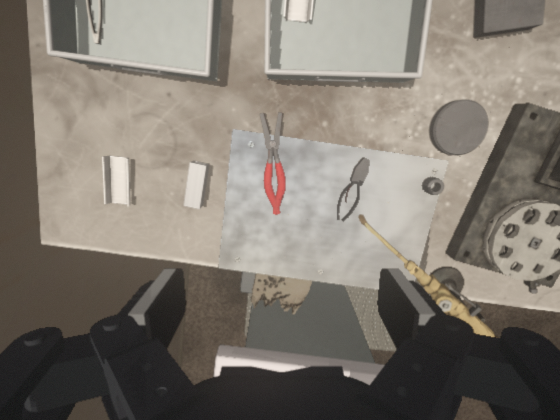

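View pics/ow1.png

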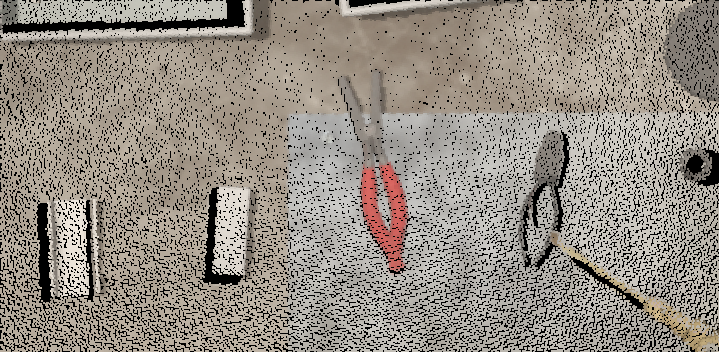

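```bash
cat >> h.py <<'E'
def fit(P,x0,x1,y0,y1,z0,z1):
    q=P.reshape(-1,3); m=np.isfinite(q).all(1)&(q[:,0]>x0)&(q[:,0]<x1)&(q[:,1]>y0)&(q[:,1]<y1)&(q[:,2]>z0)&(q[:,2]<z1)
    q=q[m]; (cx,cy),(w,h),a=cv2.minAreaRect((q[:,:2]*1000).astype(np.float32))
    if w<h: a+=90;w,h=h,w
    a=(a+90)%180-90
    print("c",round(cx/10,2),round(cy/10,2),"cm size",round(w,1),round(h,1),"mm yaw",round(a,1),"ztop",np.percentile(q[:,2],98).round(4),len(q))
E
python3 - <<'E'
from h import *
c,P=cloud("wrist")
b=P.reshape(-1,3); b=b[(b[:,0]>.36)&(b[:,0]<.45)&(b[:,1]>.23)&(b[:,1]<.27)]; print("bench z",np.median(b[:,2]))
b=P.reshape(-1,3); b=b[(b[:,0]>.36)&(b[:,0]<.45)&(b[:,1]>.04)&(b[:,1]<.08)]; print("plate z",np.median(b[:,2]))
fit(P,.34,.46,.26,.345,.006,.03)
fit(P,.34,.46,.17,.24,.009,.04)
fit(P,.34,.53,.07,.15,.006,.03)
fit(P,.36,.49,-.03,.04,.006,.025)
E
```

```text
bench z 0.0002762723035450998
plate z 0.3358997618910167
c 39.55 30.5 cm size 59.6 32.0 mm yaw 2.3 ztop 0.0137 394
c 40.62 20.59 cm size 55.5 20.4 mm yaw -3.7 ztop 0.0219 813
c 44.35 11.36 cm size 124.7 27.9 mm yaw 10.3 ztop 0.013 1306
c 42.72 1.18 cm size 84.2 23.9 mm yaw -7.3 ztop 0.0136 614
```

```bash
python3 -m pendant '[[[0.9,0.6,-5],[0,0,2],0],[[0.9,0.7,-5],[0,0,0],0],[[0,0,-5],[0,0,0],0],[[0,0,-5],[0,0,0],60],[[0,0,0],[0,0,0],60]]'
python3 - <<'E'
from h import *
c,P=cloud("wrist"); cv2.imwrite("pics/w2.png",c["pixels"][:,:,::-1])
o=manip.get_obs();x=R.from_quat(o["ee_rot"]).as_matrix();print(o["position"],np.degrees(np.arctan2(x[1,0],x[0,0])),x[2])
E
```

```text
clock: 2.82
position: [0.4437, 0.0987, 0.0872]
ee_rot: [0.761, -0.649, 0.01, 0.006]
ft_force: [-0.6, 0.6, 2.1]
grip_width: 0.76
[0.44525252 0.09918659 0.08930936] -80.94007175579927 [ 0.02440995 -0.00717357 -0.99967629]
```

View pics/w2.png

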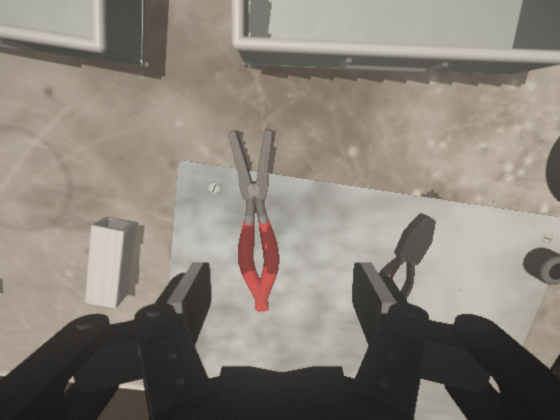

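```bash
cat >> h.py <<'E'
def need(x,y,z,ang):
    "shift cm and rotvec deg to TCP x,y,z with jaw angle ang (deg), tool down"
    o=manip.get_obs(); A=R.from_quat(o["ee_rot"])
    a=np.radians(ang); X=np.array([np.cos(a),np.sin(a),0]); Z=np.array([0,0,-1.]); Y=np.cross(Z,X)
    B=R.from_matrix(np.stack([X,Y,Z],1))
    print("at",o["position"].round(4),"need cm",(100*(np.array([x,y,z])-o["position"])).round(2),"turn",np.degrees((B*A.inv()).as_rotvec()).round(1),"F",o["ft_force"].round(1),"grip mm",round(85*o["grip_width"],1),"t",round(o["clock"],2))
E
python3 -c "
from h import *
need(.4435,.1136,.02,-79.7)"
```

```text
at [0.4453 0.0992 0.0893] need cm [-0.18  1.44 -6.93] turn [1.3 0.6 1.2] F [-0.2 -1.  -0.1] grip mm 65.1 t 2.88
```

```bash
python3 -m pendant '[[[-0.2,1.4,-2],[1.3,0.6,1.2],60],[[0,0.2,-2],[0,0,0],60],[[0,0,0],[0,0,0],60]]'; python3 -c "
from h import *
need(.4435,.1136,.02,-79.7)"
```

```text
clock: 3.25
position: [0.4486, 0.1127, 0.0561]
ee_rot: [0.766, -0.643, 0.005, -0.002]
ft_force: [0.3, 0.6, 0.0]
grip_width: 0.763
at [0.4486 0.1127 0.0561] need cm [-0.51  0.09 -3.61] turn [0.2 0.6 0.3] F [0.3 0.6 0. ] grip mm 64.9 t 3.25
```

```bash
python3 -m pendant '[[[-0.4,0.1,-2],[0,0.5,0],60],[[0,0,-1.4],[0,0,0],60],[[0,0,0],[0,0,0],60]]'; python3 -c "
from h import *
need(.4435,.1136,.02,-79.7)"
```

```text
clock: 3.62
position: [0.4473, 0.1122, 0.0243]
ee_rot: [0.765, -0.644, 0.005, 0.0]
ft_force: [0.1, 1.0, 0.4]
grip_width: 0.762
at [0.4473 0.1122 0.0243] need cm [-0.38  0.14 -0.43] turn [0.4 0.4 0.5] F [0.1 1.  0.4] grip mm 64.8 t 3.62
```

```bash
python3 -m pendant '[[[-0.4,0.1,-0.4],[0,0,0],60],[[0,0,0],[0,0,0],200],[[0,0,0],[0,0,0],200],[[0,0,0],[0,0,0],255],[[0,0,0],[0,0,0],255],[[0,0,0],[0,0,0],255]]' 50; python3 -c "
from h import *
need(.4435,.1136,.02,-79.7)"
```

```text
clock: 4.38
position: [0.4435, 0.1135, 0.0211]
ee_rot: [0.765, -0.644, 0.005, -0.0]
ft_force: [-1.0, 0.7, 0.2]
grip_width: 0.234
at [0.4435 0.1135 0.0211] need cm [ 0.    0.01 -0.11] turn [0.4 0.5 0.5] F [-1.   0.7  0.2] grip mm 19.9 t 4.38
```

```bash
python3 -m pendant '[[[0,0,4],[0,0,0],255],[[0,0,5],[0,0,0],255],[[0,0,3],[0,0,0],255],[[0,0,0],[0,0,0],255]]'
python3 - <<'E'
from h import *
need(.606,.282,.1,-88.8)
c,P=cloud("wrist"); cv2.imwrite("pics/w3.png",c["pixels"][:,:,::-1])
fit(P,.34,.53,.05,.18,.06,.14)
E
```

```text
clock: 4.88
position: [0.4427, 0.1136, 0.1437]
ee_rot: [0.765, -0.644, 0.004, 0.0]
ft_force: [0.3, -0.7, -0.9]
grip_width: 0.234
at [0.4427 0.1136 0.1437] need cm [16.33 16.84 -4.37] turn [ 0.4  0.3 -8.6] F [ 0.3 -0.7 -0.9] grip mm 19.9 t 4.88
c 44.81 11.53 cm size 116.8 46.4 mm yaw -0.0 ztop 0.1377 8263
```

View pics/w3.png

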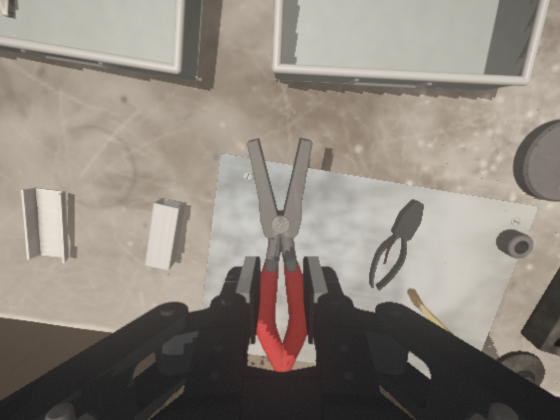

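Pliers held straight in the jaws. Next, over to the tool bin.

```bash
python3 -m pendant '[[[4,4,0],[0,0,-4],255],[[4,4,0],[0,0,-4],255],[[4,4.5,0],[0,0,0],255],[[4,4.5,0],[0,0,0],255],[[0,0,0],[0,0,0],255]]'
python3 - <<'E'
from h import *
need(.606,.282,.1,-88.8)
c,P=cloud("wrist"); cv2.imwrite("pics/w4.png",c["pixels"][:,:,::-1])
fit(P,.48,.72,.16,.38,.043,.055)
E
```

```text
clock: 5.55
position: [0.598, 0.2754, 0.1316]
ee_rot: [0.718, -0.696, 0.003, 0.008]
ft_force: [-1.1, 0.1, -1.0]
grip_width: 0.237
at [0.598  0.2754 0.1316] need cm [ 0.8   0.66 -3.16] turn [ 0.9 -0.3 -0.5] F [-1.1  0.1 -1. ] grip mm 20.2 t 5.55
c 60.86 27.61 cm size 162.9 161.4 mm yaw -88.4 ztop 0.0521 6933
```

View pics/w4.png

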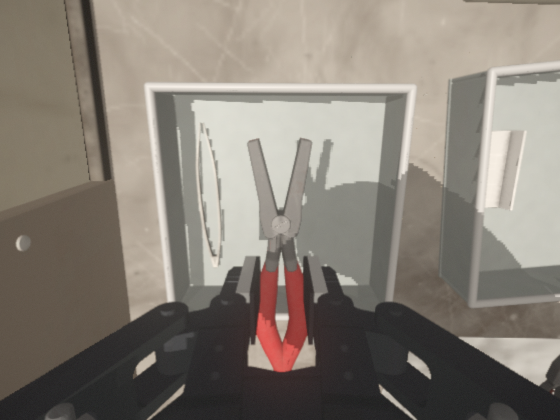

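```bash
python3 -m pendant '[[[0.9,0.8,-3],[0.9,0,0],255],[[0,0,-2],[0,0,0],255],[[0,0,0],[0,0,0],255]]'
python3 - <<'E'
from h import *
need(.607,.283,.027,-88.4)
E
```

```text
clock: 5.98
position: [0.6049, 0.2778, 0.0773]
ee_rot: [0.717, -0.697, -0.001, 0.005]
ft_force: [0.2, -0.2, -0.3]
grip_width: 0.235
at [0.6049 0.2778 0.0773] need cm [ 0.21  0.52 -5.03] turn [ 0.3 -0.5  0. ] F [ 0.2 -0.2 -0.3] grip mm 20.0 t 5.97
```

```bash
python3 -m pendant '[[[0.2,0.6,-1.5],[0,-0.4,0],255],[[0,0,-2],[0,0,0],255],[[0,0,-1],[0,0,0],255],[[0,0,0],[0,0,0],255]]'
python3 - <<'E'
from h import *
need(.607,.283,.027,-88.4)
E
```

```text
clock: 6.48
position: [0.6072, 0.283, 0.0308]
ee_rot: [0.716, -0.698, 0.002, 0.002]
ft_force: [-0.4, 0.0, 0.5]
grip_width: 0.235
at [0.6072 0.283  0.0308] need cm [-0.02  0.   -0.38] turn [0.4 0.  0.1] F [-0.4  0.   0.5] grip mm 20.0 t 6.47
```

```bash
python3 -m pendant '[[[0,0,-0.5],[0,0,0],255],[[0,0,0],[0,0,0],140],[[0,0,0],[0,0,0],140],[[0,0,0],[0,0,0],140],[[0,0,3],[0,0,0],140],[[0,0,4],[0,0,0],140],[[0,0,4],[0,0,0],140],[[0,0,0],[0,0,0],140]]'
python3 - <<'E'
from h import *
need(.44,.010,.15,-98)
c,P=cloud("wrist"); cv2.imwrite("pics/w5.png",c["pixels"][:,:,::-1])
E
```

```text
clock: 7.48
position: [0.6077, 0.2836, 0.1409]
ee_rot: [0.716, -0.698, 0.003, 0.001]
ft_force: [-0.3, -0.0, 0.2]
grip_width: 0.451
at [0.6077 0.2836 0.1409] need cm [-16.77 -27.36   0.91] turn [ 0.3  0.1 -9.5] F [-0.3 -0.   0.2] grip mm 38.3 t 7.47
```

View pics/w5.png

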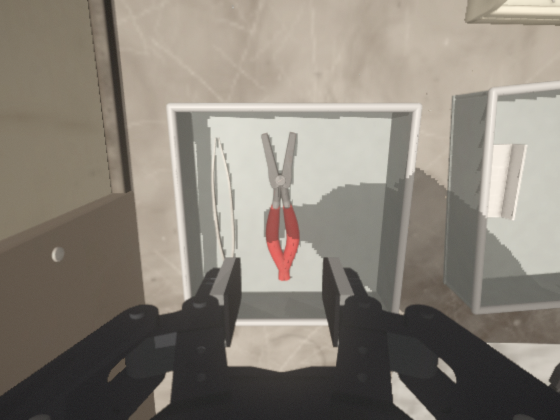

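```bash
python3 -m pendant '[[[-3,-5.5,1],[0,0,-3],140],[[-3,-5.5,0],[0,0,-3],90],[[-3.5,-5.5,0],[0,0,-3],90],[[-3.5,-5.5,0],[0,0,0],90],[[-3.5,-5.5,0],[0,0,0],90],[[0,0,0],[0,0,0],90]]'
python3 - <<'E'
from h import *
need(.438,.010,.15,-98)
c,P=cloud("wrist"); cv2.imwrite("pics/w6.png",c["pixels"][:,:,::-1])
fit(P,.36,.49,-.03,.04,.006,.025)
E
```

```text
clock: 8.28
position: [0.4464, 0.0189, 0.1427]
ee_rot: [-0.656, 0.755, 0.001, -0.006]
ft_force: [0.3, 0.1, -0.3]
grip_width: 0.643
at [0.4464 0.0189 0.1427] need cm [-0.84 -0.89  0.73] turn [ 0.3 -0.6  0.1] F [ 0.3  0.1 -0.3] grip mm 54.7 t 8.28
c 42.72 1.16 cm size 85.0 23.0 mm yaw -8.2 ztop 0.0139 1228
```

View pics/w6.png

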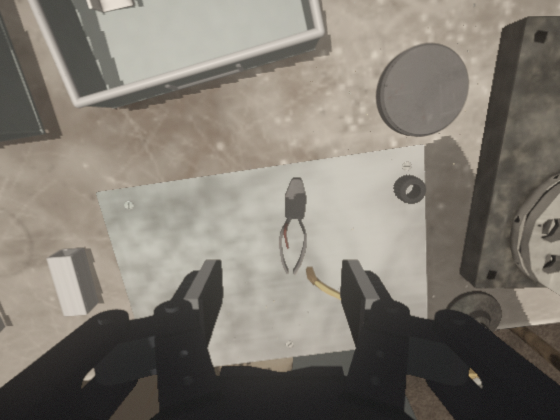

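```bash
python3 -m pendant '[[[-0.5,-0.9,-2.5],[0.3,-0.5,0],90],[[0,0,-3],[0,0,0],90],[[0,0,0],[0,0,0],90]]'
python3 - <<'E'
from h import *
need(.442,.0095,.020,-98)
E
```

```text
clock: 8.7
position: [0.4428, 0.0154, 0.0866]
ee_rot: [-0.659, 0.752, 0.001, 0.001]
ft_force: [0.6, 0.4, -0.5]
grip_width: 0.648
at [0.4428 0.0154 0.0866] need cm [-0.08 -0.59 -6.66] turn [-0.2  0.  -0.4] F [ 0.6  0.4 -0.5] grip mm 55.1 t 8.7
```

```bash
python3 -m pendant '[[[0,-0.6,-2],[0,0,0],90],[[0,0,-2],[0,0,0],90],[[0,0,0],[0,0,0],90]]'
python3 - <<'E'
from h import *
need(.442,.0095,.020,-98)
E
```

```text
clock: 9.07
position: [0.4452, 0.0136, 0.0484]
ee_rot: [-0.661, 0.75, 0.001, 0.003]
ft_force: [0.8, 0.4, -0.2]
grip_width: 0.645
at [0.4452 0.0136 0.0484] need cm [-0.32 -0.41 -2.84] turn [-0.3  0.2 -0.8] F [ 0.8  0.4 -0.2] grip mm 54.9 t 9.07
```

```bash
python3 -m pendant '[[[-0.4,-0.5,-1.4],[0,0,-0.8],90],[[0,0,-1.2],[0,0,0],90],[[0,0,0],[0,0,0],90]]'
python3 - <<'E'
from h import *
need(.442,.0095,.020,-98)
E
```

```text
clock: 9.45
position: [0.4423, 0.009, 0.0227]
ee_rot: [-0.656, 0.755, 0.0, 0.004]
ft_force: [0.2, -0.1, -1.3]
grip_width: 0.649
at [0.4423 0.009  0.0227] need cm [-0.03  0.05 -0.27] turn [-0.3  0.3  0. ] F [ 0.2 -0.1 -1.3] grip mm 55.2 t 9.45
```

```bash
python3 -m pendant '[[[0,0,-0.3],[0,0,0],90],[[0,0,0],[0,0,0],255],[[0,0,0],[0,0,0],255],[[0,0,0],[0,0,0],255],[[0,0,0],[0,0,0],255],[[0,0,0],[0,0,0],255],[[0,0,3],[0,0,0],255],[[0,0,5],[0,0,0],255],[[0,0,4],[0,0,0],255],[[0,0,0],[0,0,0],255]]' 50
python3 - <<'E'
from h import *
need(.616,.232,.12,-88.4)
c,P=cloud("wrist"); cv2.imwrite("pics/w7.png",c["pixels"][:,:,::-1])
E
```

```text
clock: 10.7
position: [0.4422, 0.0096, 0.143]
ee_rot: [-0.656, 0.754, 0.001, 0.004]
ft_force: [0.4, -0.7, -1.4]
grip_width: 0.177
at [0.4422 0.0096 0.143 ] need cm [17.38 22.24 -2.3 ] turn [-0.4  0.2  9.6] F [ 0.4 -0.7 -1.4] grip mm 15.0 t 10.7
```

View pics/w7.png

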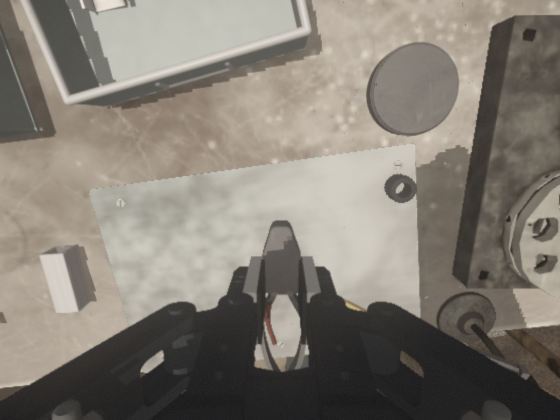

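```bash
python3 -m pendant '[[[4,5,1],[0,0,4],255],[[4,5,0],[0,0,3],255],[[4,5,0],[0,0,2.5],255],[[4,5,0],[0,0,0],255],[[1.5,2.5,0],[0,0,0],255],[[0,0,0],[0,0,0],255]]'
python3 - <<'E'
from h import *
need(.618,.236,.05,-88.4)
E
```

```text
clock: 11.5
position: [0.6106, 0.2267, 0.1373]
ee_rot: [0.713, -0.701, -0.003, 0.005]
ft_force: [-0.3, -0.5, -0.6]
grip_width: 0.182
at [0.6106 0.2267 0.1373] need cm [ 0.74  0.93 -8.73] turn [ 0.2 -0.7  0.7] F [-0.3 -0.5 -0.6] grip mm 15.5 t 11.5
```

```bash
python3 -m pendant '[[[0.8,1,-1],[0.2,-0.7,0.7],255],[[0,0.2,-3],[0,0,0],255],[[0,0.2,-2],[0,0,0],255],[[0,0,0],[0,0,0],255]]'
python3 - <<'E'
from h import *
need(.618,.236,.027,-88.4)
E
```

```text
clock: 12.0
position: [0.618, 0.2386, 0.0708]
ee_rot: [0.717, -0.697, 0.001, 0.002]
ft_force: [-0.1, -0.1, -1.4]
grip_width: 0.18
at [0.618  0.2386 0.0708] need cm [ 0.   -0.26 -4.38] turn [ 0.2 -0.1 -0. ] F [-0.1 -0.1 -1.4] grip mm 15.3 t 12.0
```

```bash
python3 -m pendant '[[[0,-0.2,-1.5],[0,0,0],255],[[0,0,-1.5],[0,0,0],255],[[0,0,-1],[0,0,0],255],[[0,0,0],[0,0,0],255]]'
python3 - <<'E'
from h import *
need(.618,.236,.027,-88.4)
E
```

```text
clock: 12.5
position: [0.6189, 0.2356, 0.0294]
ee_rot: [0.717, -0.697, 0.001, 0.001]
ft_force: [0.2, -0.2, 0.6]
grip_width: 0.178
at [0.6189 0.2356 0.0294] need cm [-0.09  0.04 -0.24] turn [0.2 0.  0. ] F [ 0.2 -0.2  0.6] grip mm 15.1 t 12.5
```

```bash
python3 -m pendant '[[[0,0,-0.5],[0,0,0],255],[[0,0,0],[0,0,0],165],[[0,0,0],[0,0,0],165],[[0,0,0],[0,0,0],165],[[0,0,2.5],[0,0,0],165],[[0,0,4],[0,0,0],165],[[0,0,4],[0,0,0],165],[[0,0,0],[0,0,0],165]]'
python3 - <<'E'
from h import *
need(.396,.304,.13,-87.7)
c,P=cloud("wrist"); cv2.imwrite("pics/w8.png",c["pixels"][:,:,::-1])
E
```

```text
clock: 13.5
position: [0.6198, 0.2374, 0.1401]
ee_rot: [0.717, -0.697, 0.002, -0.002]
ft_force: [0.2, 0.7, 0.5]
grip_width: 0.354
at [0.6198 0.2374 0.1401] need cm [-22.38   6.66  -1.01] turn [-0.   0.3  0.7] F [0.2 0.7 0.5] grip mm 30.1 t 13.5
```

View pics/w8.png

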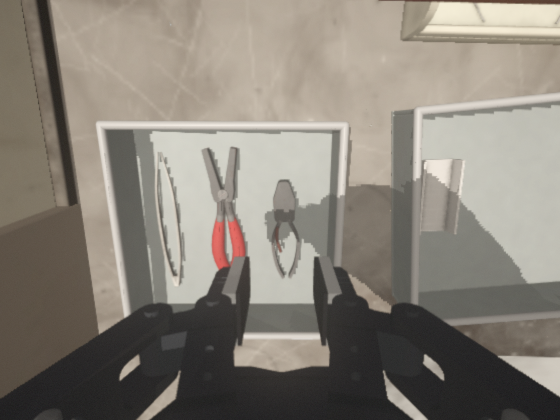

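Both tools lie flat in the tool bin. Next is the channel.

```bash
python3 -m pendant '[[[-5.5,1.6,0],[0,0,0],60],[[-5.5,1.6,0],[0,0,0],60],[[-5.5,1.6,0],[0,0,0],60],[[-5.5,1.6,0],[0,0,0],60],[[0,0,0],[0,0,0],60]]'
python3 - <<'E'
from h import *
need(.396,.304,.020,-87.7)
c,P=cloud("wrist"); cv2.imwrite("pics/w9.png",c["pixels"][:,:,::-1])
fit(P,.34,.46,.26,.345,.006,.03)
E
```

```text
clock: 14.18
position: [0.3917, 0.3009, 0.1378]
ee_rot: [0.717, -0.697, 0.002, -0.0]
ft_force: [0.7, -1.4, 0.7]
grip_width: 0.763
at [0.3917 0.3009 0.1378] need cm [  0.43   0.31 -11.78] turn [0.2 0.2 0.7] F [ 0.7 -1.4  0.7] grip mm 64.9 t 14.18
c 39.56 30.42 cm size 60.2 30.8 mm yaw 2.4 ztop 0.0134 730
```

View pics/w9.png

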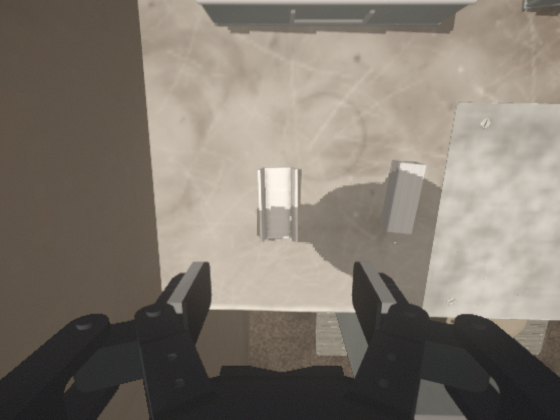

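```bash
python3 -m pendant '[[[0.4,0.3,-2.5],[0,0,0.7],60],[[0,0,-3.5],[0,0,0],60],[[0,0,-2],[0,0,0],60],[[0,0,0],[0,0,0],60]]'
python3 - <<'E'
from h import *
need(.3956,.3042,.020,-87.6)
E
```

```text
clock: 14.72
position: [0.4027, 0.3007, 0.0554]
ee_rot: [0.718, -0.696, 0.003, -0.0]
ft_force: [0.2, 0.7, 0.2]
grip_width: 0.759
at [0.4027 0.3007 0.0554] need cm [-0.71  0.35 -3.54] turn [0.2 0.3 0.6] F [0.2 0.7 0.2] grip mm 64.5 t 14.72
```

```bash
python3 -m pendant '[[[-0.6,0.4,-1.5],[0,0.3,0.5],60],[[-0.2,0,-1.6],[0,0,0],60],[[0,0,0],[0,0,0],60]]'
python3 - <<'E'
from h import *
need(.3956,.3042,.020,-87.6)
E
```

```text
clock: 15.1
position: [0.3975, 0.3051, 0.0257]
ee_rot: [0.72, -0.694, 0.001, 0.001]
ft_force: [0.1, -0.4, -0.6]
grip_width: 0.762
at [0.3975 0.3051 0.0257] need cm [-0.19 -0.09 -0.57] turn [0.1 0.  0.2] F [ 0.1 -0.4 -0.6] grip mm 64.8 t 15.1
```

```bash
python3 -m pendant '[[[-0.2,-0.1,-0.5],[0,0,0],60],[[0,0,0],[0,0,0],255],[[0,0,0],[0,0,0],255],[[0,0,0],[0,0,0],255],[[0,0,0],[0,0,0],255],[[0,0,0],[0,0,0],255],[[0,0,3],[0,0,0],255],[[0,0,5],[0,0,0],255],[[0,0,4],[0,0,0],255],[[0,0,0],[0,0,0],255]]' 40
python3 - <<'E'
from h import *
need(.59,.04,.13,-83.7)
c,P=cloud("wrist"); cv2.imwrite("pics/w10.png",c["pixels"][:,:,::-1])
E
```

```text
clock: 16.35
position: [0.3963, 0.304, 0.1457]
ee_rot: [0.72, -0.694, 0.001, 0.0]
ft_force: [0.8, -0.1, -1.5]
grip_width: 0.336
at [0.3963 0.304  0.1457] need cm [ 19.37 -26.4   -1.57] turn [0.1 0.  4.2] F [ 0.8 -0.1 -1.5] grip mm 28.5 t 16.35
```

View pics/w10.png

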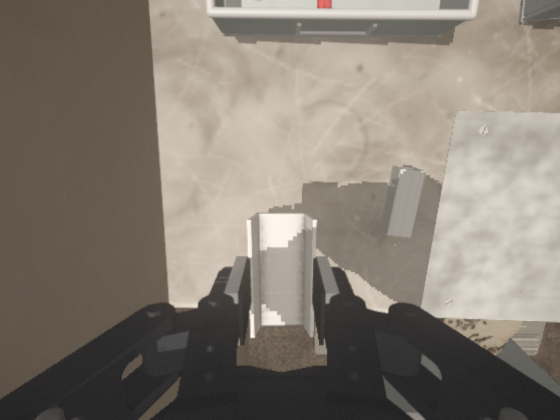

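```bash
python3 -m pendant '[[[4,-5.3,0],[0,0,2],255],[[4,-5.3,0],[0,0,2.2],255],[[4,-5.3,0],[0,0,0],255],[[4,-5.3,0],[0,0,0],255],[[3.4,-5,0],[0,0,0],255],[[0,0,0],[0,0,0],255]]'
python3 - <<'E'
from h import *
need(.5926,.0391,.027,-83.7)
c,P=cloud("wrist"); cv2.imwrite("pics/w11.png",c["pixels"][:,:,::-1])
fit(P,.50,.75,-.04,.18,.043,.056)
E
```

```text
clock: 17.15
position: [0.5807, 0.0432, 0.1351]
ee_rot: [0.747, -0.665, -0.003, 0.005]
ft_force: [-1.1, 0.8, -1.9]
grip_width: 0.333
at [0.5807 0.0432 0.1351] need cm [  1.19  -0.41 -10.81] turn [ 0.3 -0.6 -0.3] F [-1.1  0.8 -1.9] grip mm 28.3 t 17.15
c 63.03 6.64 cm size 163.1 162.8 mm yaw -83.0 ztop 0.0522 9561
```

View pics/w11.png

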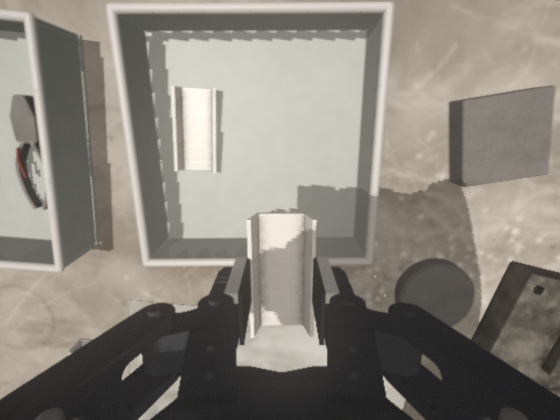

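```bash
python3 -m pendant '[[[1.4,-0.3,-1],[0.3,-0.6,0],255],[[0,0,-3],[0,0,0],255],[[0,0,-2],[0,0,0],255],[[0,0,0],[0,0,0],255]]'
python3 - <<'E'
from h import *
need(.595,.040,.027,-83)
E
```

```text
clock: 17.7
position: [0.5926, 0.0475, 0.0699]
ee_rot: [0.75, -0.661, -0.002, -0.0]
ft_force: [-1.2, -0.5, 0.4]
grip_width: 0.331
at [0.5926 0.0475 0.0699] need cm [ 0.24 -0.75 -4.29] turn [-0.2 -0.2 -0.2] F [-1.2 -0.5  0.4] grip mm 28.1 t 17.7
```

```bash
python3 -m pendant '[[[0.3,-0.8,-1.2],[0,0,0],255],[[0,-0.1,-1.5],[0,0,0],255],[[0,0,-1],[0,0,0],255],[[0,0,0],[0,0,0],255]]'
python3 - <<'E'
from h import *
need(.595,.040,.025,-83)
E
```

```text
clock: 18.2
position: [0.5966, 0.0381, 0.0316]
ee_rot: [0.75, -0.661, -0.001, -0.001]
ft_force: [-0.7, 0.1, -0.3]
grip_width: 0.328
at [0.5966 0.0381 0.0316] need cm [-0.16  0.19 -0.66] turn [-0.2 -0.1 -0.2] F [-0.7  0.1 -0.3] grip mm 27.9 t 18.2
```

```bash
python3 -m pendant '[[[-0.1,0.1,-0.5],[0,0,0],255],[[0,0,0],[0,0,0],120],[[0,0,0],[0,0,0],120],[[0,0,0],[0,0,0],120],[[0,0,2.5],[0,0,0],120],[[0,0,4],[0,0,0],120],[[0,0,4],[0,0,0],120],[[0,0,0],[0,0,0],120]]'
python3 - <<'E'
from h import *
need(.406,.206,.13,-93.7)
c,P=cloud("wrist"); cv2.imwrite("pics/w12.png",c["pixels"][:,:,::-1])
E
```

```text
clock: 19.2
position: [0.5961, 0.0397, 0.1361]
ee_rot: [0.751, -0.661, -0.001, -0.002]
ft_force: [-0.1, -0.1, -0.7]
grip_width: 0.527
at [0.5961 0.0397 0.1361] need cm [-19.01  16.63  -0.61] turn [ -0.2   0.1 -11. ] F [-0.1 -0.1 -0.7] grip mm 44.8 t 19.2
```

View pics/w12.png

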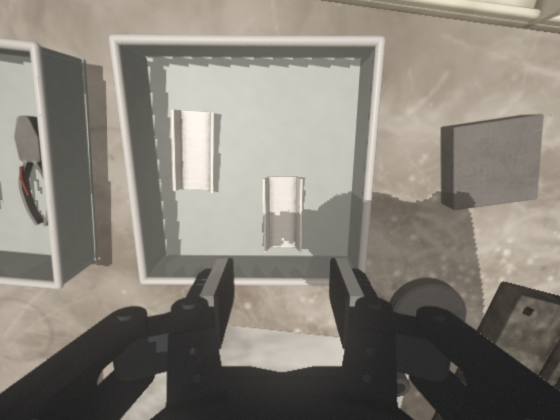

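Channel placed. Now the tube.

```bash
python3 -m pendant '[[[-4.7,4.1,0],[0,0,-4],90],[[-4.7,4.1,0],[0,0,-4],90],[[-4.7,4.1,0],[0,0,-3],90],[[-4.7,4.1,0],[0,0,0],90],[[0,0,0],[0,0,0],90]]'
python3 - <<'E'
from h import *
need(.406,.206,.024,-93.7)
c,P=cloud("wrist"); cv2.imwrite("pics/w13.png",c["pixels"][:,:,::-1])
fit(P,.34,.46,.17,.24,.009,.04)
fit(P,.34,.46,.17,.24,.017,.04)
E
```

```text
clock: 19.88
position: [0.4016, 0.2029, 0.1289]
ee_rot: [-0.681, 0.733, 0.003, -0.001]
ft_force: [0.6, -1.0, -0.5]
grip_width: 0.648
at [0.4016 0.2029 0.1289] need cm [  0.44   0.31 -10.49] turn [-0.2 -0.3  0.5] F [ 0.6 -1.  -0.5] grip mm 55.1 t 19.88
c 40.65 20.61 cm size 54.8 19.9 mm yaw -3.8 ztop 0.0216 1930
c 40.65 20.62 cm size 54.8 19.9 mm yaw -3.8 ztop 0.0216 1914
```

View pics/w13.png

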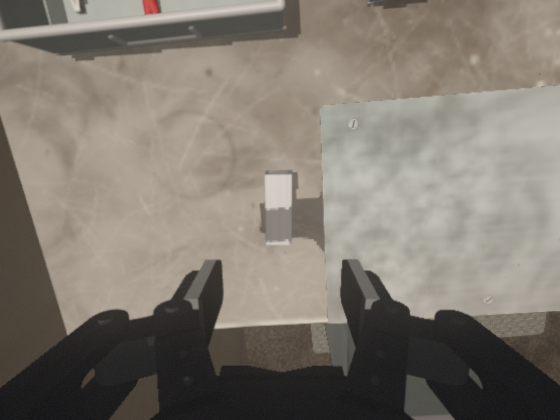

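```bash
python3 -m pendant '[[[0.2,0.4,-2.5],[0,0,0.5],90],[[0,0,-3],[0,0,0],90],[[0,0,-1],[0,0,0],90],[[0,0,0],[0,0,0],90]]'
python3 - <<'E'
from h import *
need(.4065,.206,.024,-93.8)
E
```

```text
clock: 20.42
position: [0.4076, 0.202, 0.0608]
ee_rot: [-0.681, 0.733, 0.003, -0.002]
ft_force: [0.5, 0.4, 0.8]
grip_width: 0.645
at [0.4076 0.202  0.0608] need cm [-0.11  0.4  -3.68] turn [-0.1 -0.4  0.4] F [0.5 0.4 0.8] grip mm 54.8 t 20.43
```

```bash
python3 -m pendant '[[[-0.2,0.4,-1.7],[0,-0.3,0.4],90],[[-0.2,0,-1.6],[0,0,0],90],[[0,0,0],[0,0,0],90]]'
python3 - <<'E'
from h import *
need(.4065,.206,.024,-93.8)
E
```

```text
clock: 20.8
position: [0.4043, 0.2061, 0.0266]
ee_rot: [-0.683, 0.73, 0.001, 0.001]
ft_force: [-0.0, -0.3, 0.2]
grip_width: 0.644
at [0.4043 0.2061 0.0266] need cm [ 0.22 -0.01 -0.26] turn [-0.1 -0.   0. ] F [-0.  -0.3  0.2] grip mm 54.8 t 20.8
```

```bash
python3 -m pendant '[[[0.2,0,-0.3],[0,0,0],90],[[0,0,0],[0,0,0],255],[[0,0,0],[0,0,0],255],[[0,0,0],[0,0,0],255],[[0,0,0],[0,0,0],255],[[0,0,0],[0,0,0],255],[[0,0,3],[0,0,0],255],[[0,0,5],[0,0,0],255],[[0,0,4],[0,0,0],255],[[0,0,0],[0,0,0],255]]' 40
python3 - <<'E'
from h import *
need(.669,.0488,.13,-83)
c,P=cloud("wrist"); cv2.imwrite("pics/w14.png",c["pixels"][:,:,::-1])
E
```

```text
clock: 22.05
position: [0.4063, 0.2062, 0.1475]
ee_rot: [-0.683, 0.73, 0.001, 0.001]
ft_force: [0.1, -0.5, -0.9]
grip_width: 0.224
at [0.4063 0.2062 0.1475] need cm [ 26.27 -15.74  -1.75] turn [-0.1 -0.  10.8] F [ 0.1 -0.5 -0.9] grip mm 19.1 t 22.05
```

View pics/w14.png

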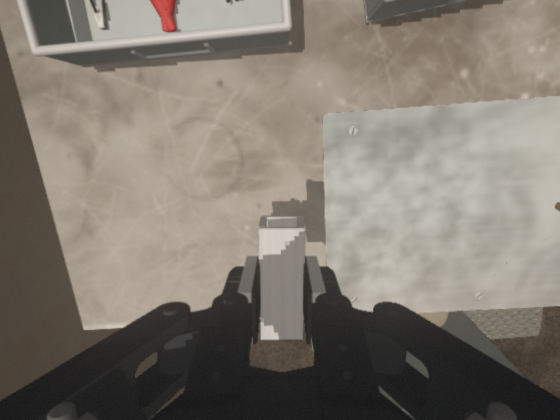

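```bash
python3 -m pendant '[[[5.2,-3.1,0.5],[0,0,4],255],[[5.2,-3.1,0],[0,0,4],255],[[5.2,-3.1,0],[0,0,2.8],255],[[5.2,-3.1,0],[0,0,0],255],[[5.2,-3.1,0],[0,0,0],255],[[0,0,0],[0,0,0],255]]'
python3 - <<'E'
from h import *
need(.669,.0488,.13,-83)
E
```

```text
clock: 22.85
position: [0.669, 0.0436, 0.139]
ee_rot: [0.752, -0.659, -0.004, 0.006]
ft_force: [-1.0, 0.1, -0.7]
grip_width: 0.219
at [0.669  0.0436 0.139 ] need cm [ 0.    0.52 -0.9 ] turn [ 0.2 -0.8 -0.5] F [-1.   0.1 -0.7] grip mm 18.6 t 22.85
```

Run:
```python
from h import *
for n in("scene","side"):
    c,P=cloud(n); q=P.reshape(-1,3); q=q[np.isfinite(q).all(1)]
    for x in np.arange(.70,.90,.02):
        k=q[(abs(q[:,0]-x)<.01)&(q[:,1]>-.03)&(q[:,1]<.12)]
        if len(k): print(n,round(x,2),np.percentile(k[:,2],[5,50,98]).round(3))
```

```text
scene 0.7 [-0.001  0.015  0.049]
scene 0.72 [0.002 0.048 0.168]
scene 0.74 [0.002 0.126 0.171]
scene 0.76 [0.009 0.164 0.171]
scene 0.78 [0.009 0.056 0.173]
scene 0.8 [0.011 0.282 0.369]
scene 0.82 [0.011 0.268 0.364]
scene 0.84 [0.01  0.165 0.325]
scene 0.86 [0.01  0.165 0.225]
scene 0.88 [0.162 0.242 0.347]
scene 0.9 [0.16  0.254 0.334]
side 0.7 [-0.     0.396  0.514]
side 0.72 [-0.002  0.166  0.504]
side 0.74 [-0.003  0.166  0.464]
side 0.76 [0.163 0.167 0.176]
side 0.78 [0.164 0.171 0.41 ]
side 0.8 [0.166 0.295 0.41 ]
side 0.82 [0.164 0.291 0.41 ]
side 0.84 [0.164 0.168 0.401]
side 0.86 [0.164 0.184 0.615]
side 0.88 [0.23  0.508 0.692]
side 0.9 [0.296 0.681 0.692]
```

Run:
```python
from h import *
o=manip.get_obs(); print(o["joint_pos"].round(3))
c,P=cloud("side"); cv2.imwrite("pics/s15.png",cv2.resize(c["pixels"][60:300,180:460],None,fx=2.5,fy=2.5)[:,:,::-1])
c,P=cloud("scene"); q=P.reshape(-1,3); q=q[np.isfinite(q).all(1)]
for y in np.arange(-.04,.14,.02):
  for lo,hi in((.02,.06),(.06,.1),(.1,.14),(.14,.18)):
    k=q[(abs(q[:,1]-y)<.01)&(q[:,0]>.712)&(q[:,0]<.8)&(q[:,2]>lo)&(q[:,2]<hi)]
    if len(k): print(round(y,2),lo,"minx",np.percentile(k[:,0],2).round(3),len(k),end=" | ")
  print()
```

```text
[ 0.333  0.603 -0.683  1.421  0.383  1.267 -1.816]

-0.02 0.02 minx 0.784 1 | 
0.0 0.02 minx 0.712 6 | 
0.02 0.02 minx 0.712 15 | 0.02 0.14 minx 0.777 14 | 
0.04 0.02 minx 0.712 3 | 0.04 0.14 minx 0.75 122 | 
0.06 0.02 minx 0.786 23 | 0.06 0.06 minx 0.782 24 | 0.06 0.14 minx 0.73 191 | 
0.08 0.02 minx 0.78 78 | 0.08 0.06 minx 0.776 81 | 0.08 0.1 minx 0.777 1 | 0.08 0.14 minx 0.717 203 | 
0.1 0.02 minx 0.781 112 | 0.1 0.06 minx 0.779 32 | 0.1 0.14 minx 0.713 255 | 
0.12 0.02 minx 0.794 8 | 0.12 0.06 minx 0.791 1 | 0.12 0.1 minx 0.732 142 | 0.12 0.14 minx 0.713 306 |
```

View pics/s15.png

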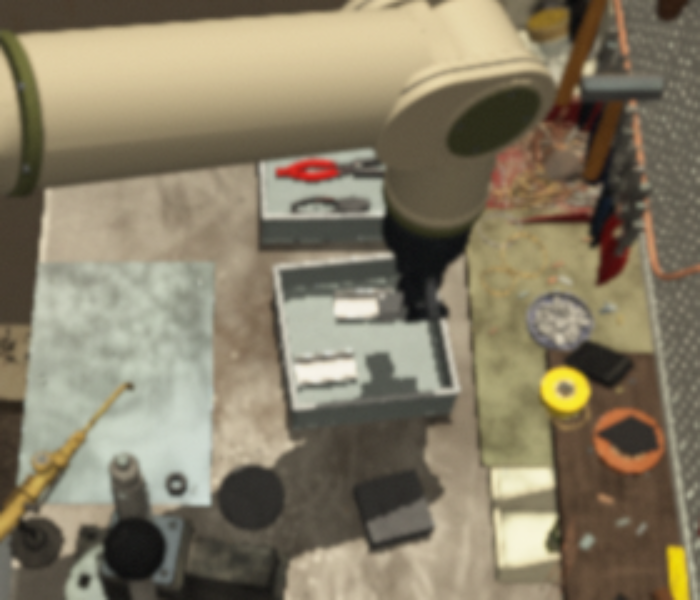

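The shelf board edge lies at x≈0.71, z≈0.165. With the tool this way round, the wrist camera would hit it on the way down. Turning the tool half a turn puts the camera on the robot's side, and joint 7 has the range for it.

```bash
python3 -m pendant '[[[-1,0.5,1.5],[0,0,10],255],[[0,0,0],[0,0,10],255],[[0,0,0],[0,0,10],255],[[0,0,0],[0,0,10],255],[[0,0,0],[0,0,10],255],[[0,0,0],[0,0,10],255],[[0,0,0],[0,0,10],255],[[0,0,0],[0,0,10],255],[[0,0,0],[0,0,10],255]]'
python3 - <<'E'
from h import *
need(.6575,.0473,.13,97)
print(manip.get_obs()["joint_pos"].round(2))
E
```

```text
clock: 24.18
position: [0.6479, 0.0653, 0.1606]
ee_rot: [0.995, 0.104, 0.004, 0.008]
ft_force: [-0.0, -0.3, -0.6]
grip_width: 0.222
at [0.6479 0.0653 0.1606] need cm [ 0.96 -1.8  -3.06] turn [ 0.2  1.1 85. ] F [-0.  -0.3 -0.6] grip mm 18.9 t 24.18
[ 0.51  0.65 -1.    1.46  0.57  1.33 -0.33]
```

```bash
python3 -m pendant '[[[0,0,0],[0,0,10],255],[[0,0,0],[0,0,10],255],[[0,0,0],[0,0,10],255],[[0,0,0],[0,0,10],255],[[0,0,0],[0,0,10],255],[[0,0,0],[0,0,10],255],[[0,0,0],[0,0,10],255],[[0,0,0],[0,0,10],255],[[0,0,0],[0,1,5],255],[[0,0,0],[0,0,0],255]]'
python3 - <<'E'
from h import *
need(.6575,.0473,.13,97)
print(manip.get_obs()["joint_pos"].round(2))
c,P=cloud("wrist"); cv2.imwrite("pics/w16.png",c["pixels"][:,:,::-1])
E
```

```text
clock: 25.42
position: [0.6399, 0.076, 0.1647]
ee_rot: [0.635, 0.772, 0.004, 0.001]
ft_force: [0.0, -0.1, -0.9]
grip_width: 0.218
at [0.6399 0.076  0.1647] need cm [ 1.76 -2.87 -3.47] turn [-0.3  0.5 -4.2] F [ 0.  -0.1 -0.9] grip mm 18.5 t 25.43
[ 0.64  0.8  -1.29  1.47  0.77  1.43  1.1 ]
```

View pics/w16.png

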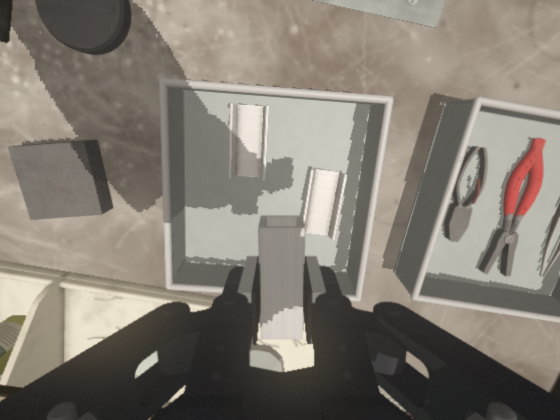

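```bash
python3 -m pendant '[[[0.9,-1.5,-1],[0,0.5,-2],255],[[0.9,-1.5,-1],[0,0,-2],255],[[0,0,-1],[0,0,0],255],[[0,0,0],[0,0,0],255]]'
python3 - <<'E'
from h import *
need(.6575,.0473,.031,97)
print(manip.get_obs()["joint_pos"].round(2))
E
```

```text
clock: 25.98
position: [0.6587, 0.043, 0.1319]
ee_rot: [0.666, 0.746, 0.001, -0.001]
ft_force: [0.3, -0.9, 0.0]
grip_width: 0.222
at [0.6587 0.043  0.1319] need cm [ -0.12   0.43 -10.09] turn [-0.2 -0.   0.5] F [ 0.3 -0.9  0. ] grip mm 18.9 t 25.98
[ 0.64  0.84 -1.23  1.45  0.79  1.4   1.08]
```

```bash
python3 -m pendant '[[[-0.1,0.4,-2],[0,0,0],255],[[0,0,-2],[0,0,0],255],[[0,0,0],[0,0,0],255]]'
python3 - <<'E'
from h import *
need(.6575,.0473,.031,97)
print(manip.get_obs()["joint_pos"].round(2))
c,P=cloud("scene"); cv2.imwrite("pics/s17.png",c["pixels"][:,:,::-1])
c,P=cloud("side"); cv2.imwrite("pics/s18.png",c["pixels"][:,:,::-1])
E
```

```text
clock: 26.35
position: [0.6568, 0.0482, 0.0885]
ee_rot: [0.665, 0.747, 0.001, -0.002]
ft_force: [-0.1, -0.5, 0.3]
grip_width: 0.223
at [0.6568 0.0482 0.0885] need cm [ 0.07 -0.09 -5.75] turn [-0.2 -0.1  0.4] F [-0.1 -0.5  0.3] grip mm 18.9 t 26.35
[ 0.63  0.88 -1.2   1.49  0.83  1.34  1.05]
```

View pics/s17.png

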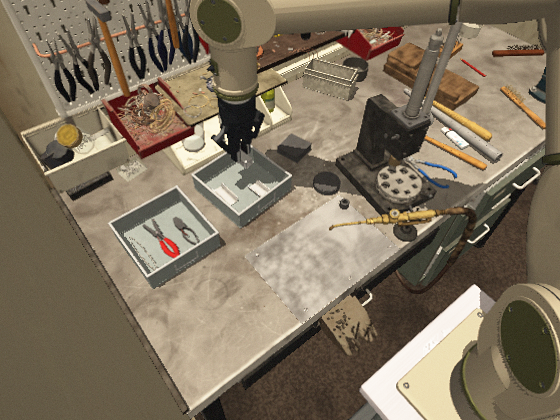

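View pics/s18.png

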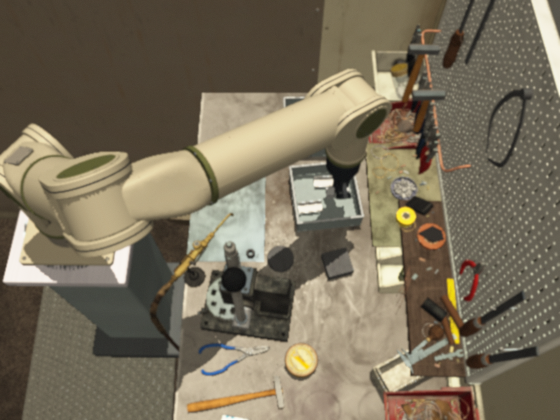

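```bash
python3 -m pendant '[[[0,-0.1,-2],[0,0,0],255],[[0,0,-2],[0,0,0],255],[[0,0,-0.8],[0,0,0],255],[[0,0,0],[0,0,0],255]]'
python3 - <<'E'
from h import *
need(.6575,.0473,.031,97)
print(manip.get_obs()["joint_pos"].round(2))
E
```

```text
clock: 26.95
position: [0.6577, 0.0475, 0.0396]
ee_rot: [0.665, 0.747, 0.002, -0.001]
ft_force: [0.4, -0.5, 0.1]
grip_width: 0.221
at [0.6577 0.0475 0.0396] need cm [-0.02 -0.02 -0.86] turn [-0.2  0.1  0.4] F [ 0.4 -0.5  0.1] grip mm 18.8 t 26.95
[ 0.61  0.93 -1.16  1.52  0.87  1.27  1.03]
```

```bash
python3 -m pendant '[[[0,0,-0.8],[0,0,0],255],[[0,0,-0.2],[0,0,0],255],[[0,0,0],[0,0,0],150],[[0,0,0],[0,0,0],150],[[0,0,0],[0,0,0],150],[[0,0,2],[0,0,0],150],[[0,0,4],[0,0,0],150],[[0,0,4],[0,0,0],150],[[0,0,2],[0,0,0],150],[[0,0,0],[0,0,0],150]]'
python3 - <<'E'
from h import *
need(.6575,.0473,.2,97)
print(manip.get_obs()["joint_pos"].round(2))
c,P=cloud("wrist"); cv2.imwrite("pics/w19.png",c["pixels"][:,:,::-1])
E
```

```text
clock: 28.2
position: [0.6585, 0.0485, 0.1587]
ee_rot: [0.665, 0.747, 0.004, 0.001]
ft_force: [-0.2, 0.5, -0.9]
grip_width: 0.409
at [0.6585 0.0485 0.1587] need cm [-0.1  -0.12  4.13] turn [-0.3  0.3  0.3] F [-0.2  0.5 -0.9] grip mm 34.7 t 28.2
[ 0.64  0.82 -1.25  1.43  0.77  1.43  1.08]
```

View pics/w19.png

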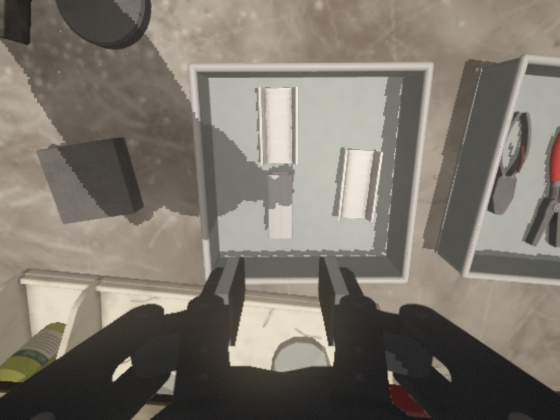

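The tube, channel and sample all lie on the offcut bin's floor, with the tube at (280,205) and the channel at (277,125). I'll back off and check everything.

```bash
python3 -m pendant '[[[-3,0,4],[0,0,0],150],[[-4,0,4],[0,0,0],150],[[-4,0,3],[0,0,0],150],[[-4,0,0],[0,0,0],150],[[0,0,0],[0,0,0],150],[[0,0,0],[0,0,0],150]]'
python3 - <<'E'
from h import *
need(.5,.05,.25,97)
c,P=cloud("scene"); cv2.imwrite("pics/f1.png",cv2.resize(c["pixels"][120:330,80:380],None,fx=2.6,fy=2.6,interpolation=cv2.INTER_CUBIC)[:,:,::-1])
for nm,a in dict(pliers=(.53,.69,.262,.306),nip=(.55,.67,.215,.255)).items(): print(nm); fit(P,*a,.004,.045)
c0,P2=cloud("side"); cv2.imwrite("pics/f2.png",c0["pixels"][:,:,::-1])
E
```

```text
clock: 29.0
position: [0.5023, 0.0455, 0.2617]
ee_rot: [0.667, 0.745, -0.001, -0.004]
ft_force: [0.7, -0.3, -0.5]
grip_width: 0.413
at [0.5023 0.0455 0.2617] need cm [-0.23  0.45 -1.17] turn [-0.2 -0.4  0.6] F [ 0.7 -0.3 -0.5] grip mm 35.1 t 29.0
pliers
c 60.9 27.86 cm size 155.5 43.7 mm yaw 4.2 ztop 0.043 645
nip
c 60.02 23.49 cm size 84.6 25.6 mm yaw 9.8 ztop 0.0125 189
```

View pics/f1.png

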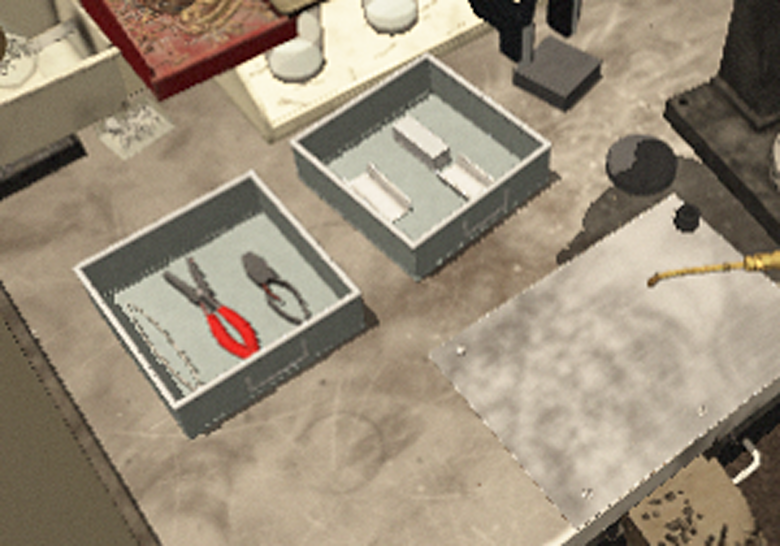

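View pics/f2.png

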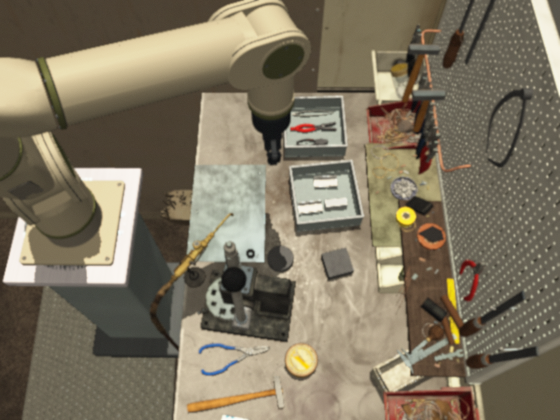

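The pictures show all four things flat in their bins, the blocks and cap where they were, and the gripper clear. Handing in.

```bash
python3 -c "
from workcell import manip
print(manip.hand_in())"
```

```text
the job is handed in; nothing more can be done
None
```

All four things are sorted, and I handed the job in at about 29 s of the 67 s allowed. The red pliers and the nippers are in the left bin with the tweezers. The channel and the square tube are in the right bin with the sample channel.

- **Placing:** The last scene and side pictures show all four lying flat on the bin floors, with nothing on a rim. The nippers' top measured about 12 mm, right for lying flat. The pliers' height fit was spoiled by bin-wall points (155 × 44 mm, top 43 mm), so I judged the pliers by the pictures.
- **Left alone:** In those pictures the square block, the round block and the cap look unmoved; I did not measure them again. The tweezers and the sample channel also look unmoved.
- **Forces:** The wrist force stayed within about 2 N in every reading I took between moves; nothing was recorded during the moves themselves. At the end the gripper was 0.26 m up and touching nothing.
- **Change of plan:** I turned the tool half round before lowering the tube, because the wrist camera would have hit the shelf board behind the bin.

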